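Cover the loaded tube rack and start its bay

ROBOT

A 6-joint arm with a two-finger parallel gripper is mounted at the origin on the work surface. World frame = base frame: x ahead of the robot, y to its left, z up, the work surface at z = 0. Lengths are in m, angles in rad, forces in N, time in s.
With the tool pointing down it reaches from about 0.275 to 0.85 m from the base axis. Payload 5.2 kg.
Tool frame: the origin (TCP) lies midway between the tips of the shut fingers; the grasp point (between the pads) lies 19 mm behind it; z points along the fingers, y is the line along which they close (so a half turn about z gives the same grasp; the last joint's range is limited). The gripper opens to 85 mm and grips with 20 to 120 N. Pads are 22 mm wide; open, the fingers measure 114 mm over their backs; the gripper's body (76 mm by 85 mm) begins 54 mm behind the grasp point. The pads swing forward as they close: fully open they stand 13 mm farther back than shut.
Start: joints at [1.092, 0.259, 1.535, -0, 1.348, -0.203], TCP at [0.15, 0.529, 0.231] pointing down, gripper open.
Joint ranges: [-3.14, 3.14], [-0.91, 2.08], [0.19, 2.58], [-1.22, 4.36], [0.22, 2.71], [-3.12, 3.12]. Speed limits (rad/s): [2.57, 2.57, 3.14, 3.14, 3.14, 3.14].

INTERFACE

Orientations are given as a unit quaternion [w, x, y, z].
In Python, from bench import bot gives the robot as it stands.
- The arm moves only by the shell command python3 -m handwheel 'ROWS' [FORCE]. ROWS is JSON, a list of rows, each an object of numbers: "claw": the closure, from -1 (fully open) to 1 (shut); "tx", "ty", "tz": the shift along the tool's x, y, z in cm; "twist": the turn about the tool's z in rad. In form: [{"claw": .., "tx": .., "ty": .., "tz": .., "twist": ..}, ...]. A call has 1 to 5 rows; each row shifts and turns the commanded pose from where the row before left it, along the tool's axes as they then stand; what a row does not reach is not made up. A row lasts 1/10 s, in which the tool goes at most 50 mm and 8.59 degrees, less where a joint would pass 70% of its speed; a pose out of reach is approached as far as the arm can. A call with a gripper value outside its range is refused whole. The fingers move at their own pace and stop on an object; FORCE is the grip in N (left out, the last holds). Time passes only in rows, so rows that do not move let the fingers close. It gives the time, the measured TCP pose, the force, the opening and the grip force at its end, in the units of the state.
- bot.observe(): the state, without advancing time (a new reading comes with each control period).
- bot.read_camera(name): name is "scene" or "top"; returns (picture, depth): 384x512x3 uint8, red, green, blue; 384x512 float32, m along the optical axis (not along the pixel's ray), 0 where there is no reading.
- bot.camera_model(name): a dict with "camera_matrix" (3x3 intrinsics, pixels), "k1" (the pictures are not rectified: a ray, as slopes to the right and down, at radius r is drawn at 1 + k1 r^2 times it, then the intrinsics apply), "T" (4x4, takes a point from camera to world coordinates). Camera axes: x right, y down, z forward; pixel columns grow to the right and rows downward; lengths in m; the calibration is good to about 2 mm. A picture is of the moment at which its call begins. camera_model takes no time and is no camera call.
- bot.finish_job(): hands the job in; it is judged then, once.
The state is a dict: "t": time; "qpos": joint angles; "qd": joint speeds; "joint_torque": joint torques, N m; "ee_pos": TCP position; "tcp_rot": TCP orientation; "wrist_force": force on the tool from outside, world axes, zero at the start; "moment": the same for the moment, N m; "gripper_width": finger opening in m; "gripper_force": force on a finger pad.
Only numpy, scipy, OpenCV 4.12 (cv2) and the standard library are available. Lean on these libraries where they do the work, as an engineer would, in place of code of your own. Each camera call takes 0.05 s, during which the arm holds its last target. There are 200 camera calls.

TASK

One of the two racks on the two-bay shaker holds sample tubes, the other is empty. Pick up the loose cover and set it down gently, not dropped, fully seated on the rack with the tubes; let go of it, and then push the lever in front of that same bay fully over to on, away from you. Leave the other bay's lever off, and leave the racks and all other things on the bench where they are.

Things in the scene. Friction and masses are not known exactly. Their poses are not given: they have to be found in the camera images.
- dock: white two-bay plate shaker fixed to the bench, 270 mm wide (y), from x -0.182 to +0.090 m; origin on the bench midway between the bays, x away from the robot, y to the left. The front (x below -0.10) is 20 mm high and carries one lever before each bay; the rest is 35 mm high, with bays at y +0.070 (left) and -0.070 m (right) edged by 6 mm high metal lips
- bay_left (a point): centre of the left bay's floor, at dock (0, +0.070, 0.035) m
- bay_right (a point): centre of the right bay's floor, at dock (0, -0.070, 0.035) m
- tube_rack: the rack with tubes: 4 x 3 round grey caps (19 mm across) standing 11 mm above its deck, ending 4 mm below the rim. Rests loosely (1.5 mm play) in either bay, axes parallel to the dock's. White plastic, 125 (x) x 85 (y) x 45 mm high, a 5 mm wide rim round a deck sunk 15 mm; origin at the centre of its underside, rim top at z 0.045 m
- empty_rack: the empty rack: the same, but its deck is bare with 4 x 3 dark round holes, no caps. Rests loosely (1.5 mm play) in either bay, axes parallel to the dock's. White plastic, 125 (x) x 85 (y) x 45 mm high, a 5 mm wide rim round a deck sunk 15 mm; origin at the centre of its underside, rim top at z 0.045 m
- cover: loose grey cover, 137 (x) x 97 (y) x 14 mm, 0.13 to 0.25 kg, lying right way up on the bench at the left. Origin: centre of its lower edge. Skirt 10 mm deep, inside 131 x 91 mm: it goes over the rack rim with 3 mm play all round, either way round; its top rests on the rim, its origin then 35 mm above the rack's. Black bar grip on top, centred: 70 mm long (x), 16 thick (y), z 0.014 to 0.044 m
- lever_left (a joint): toggle lever of the left bay: 0 = off, leaning to the robot, 1.0 rad = on, leaning away (dock +x). Starts within 0.12 rad of off, stays where left, needs under 2 N at the tip. Pivot along dock y at dock (-0.140, +0.070, 0.042) m; steel stem 10 mm thick, 70 mm long, with a 26 mm black ball at the tip; on a grey block 70 x 50 mm, top at dock z 0.045 m
- lever_right (a joint): toggle lever of the right bay: 0 = off, leaning to the robot, 1.0 rad = on, leaning away (dock +x). Starts within 0.12 rad of off, stays where left, needs under 2 N at the tip. Pivot along dock y at dock (-0.140, -0.070, 0.042) m; steel stem 10 mm thick, 70 mm long, with a 26 mm black ball at the tip; on a grey block 70 x 50 mm, top at dock z 0.045 m
- lever_left_tip (a point): centre of the 26 mm ball on the left bay's lever, 70 mm from its pivot; at 0 it is 34 mm nearer the robot (dock -x) than the pivot and 61 mm above it, at 1.0 rad 34 mm beyond it, same height
- lever_right_tip (a point): centre of the 26 mm ball on the right bay's lever, 70 mm from its pivot; at 0 it is 34 mm nearer the robot (dock -x) than the pivot and 61 mm above it, at 1.0 rad 34 mm beyond it, same height
- tip_box: bystander: closed blue pipette-tip box with clear lid, 122 x 87 x 75 mm, origin at the centre of its underside
- mug: bystander: white mug, 80 mm across, 95 mm high, origin at the centre of its underside
- bottle: bystander: white reagent bottle with a cap, 60 mm across, 130 mm high, origin at the centre of its underside
- timer: bystander: white bench timer lying flat, 85 x 60 x 22 mm, origin at the centre of its underside
There are look-alikes about, which are no part of the job. What is shaped like the cover but green or pink is not meant.

How it is judged:
By the outcome, as a careful person would: the job done as asked, in the order asked, and still so for the second after the job is handed in, with the robot touching nothing.
It also fails if it takes over 48 s, if anything falls off the work surface, if the arm or the gripper's body presses on something with over 40 N, if the wrist force passes 120 N, or if a joint passes its speed limit or range.

## Working session

There is one attempt and no reset: what is moved stays moved. The work goes in short steps, Python scripts to look and compute and a shell command to move; the robot and the scene stay as the last step left them, time stands still between calls to the robot, and variables do not carry over. Pictures are saved under pics/ and viewed, at most 10 in all, crops included, and the job is handed in when it is done.

```bash
mkdir -p pics; ls
cat > h.py <<'E'
import numpy as np,cv2
from bench import bot
def ray(cam,px):
    m=bot.camera_model(cam);K=np.array(m["camera_matrix"]);T=np.array(m["T"])
    px=np.atleast_2d(np.array(px,float))
    d=np.c_[(px[:,0]-K[0,2])/K[0,0],(px[:,1]-K[1,2])/K[1,1]];u=d.copy()
    for _ in range(20): u=d/(1+m["k1"]*(u**2).sum(1,keepdims=True))
    return T,np.c_[u,np.ones(len(u))]
def onplane(cam,px,z):
    T,r=ray(cam,px);w=r@T[:3,:3].T;o=T[:3,3]
    return o+w*((z-o[2])/w[:,2])[:,None]
def cloud(cam,depth):
    v,u=np.mgrid[:depth.shape[0],:depth.shape[1]]
    T,r=ray(cam,np.c_[u.ravel(),v.ravel()])
    return ((r*depth.ravel()[:,None])@T[:3,:3].T+T[:3,3]).reshape(*depth.shape,3)
E
python3 - <<'E'
from h import *
for c in("scene","top"):
    p,d=bot.read_camera(c);np.savez(f"{c}0.npz",p=p,d=d)
    cv2.imwrite(f"pics/{c}0.png",cv2.resize(p[:,:,::-1],(800,600),interpolation=cv2.INTER_CUBIC))
    print(c,np.round(bot.camera_model(c)["T"],3).tolist(),bot.camera_model(c)["camera_matrix"])
s=bot.observe();print(s["t"],s["ee_pos"],s["tcp_rot"],s["gripper_width"])
E
```

```text
pics
scene [[0.253, 0.742, -0.621, 1.338], [0.967, -0.194, 0.162, -0.197], [-0.0, -0.642, -0.767, 1.071], [0.0, 0.0, 0.0, 1.0]] [[392.95324119   0.         257.97356433]
 [  0.         392.95324119 191.47845964]
 [  0.           0.           1.        ]]
top [[0.008, -0.996, 0.086, 0.405], [-1.0, -0.009, -0.008, 0.028], [0.009, -0.086, -0.996, 1.802], [0.0, 0.0, 0.0, 1.0]] [[446.406845     0.         247.90699867]
 [  0.         446.406845   188.20535719]
 [  0.           0.           1.        ]]
0.1 [0.14953867 0.5287618  0.2305445 ] [-2.74661463e-04  1.37479134e-01  9.90504300e-01 -8.03025367e-04] 0.08559427887443702
```

View pics/scene0.png

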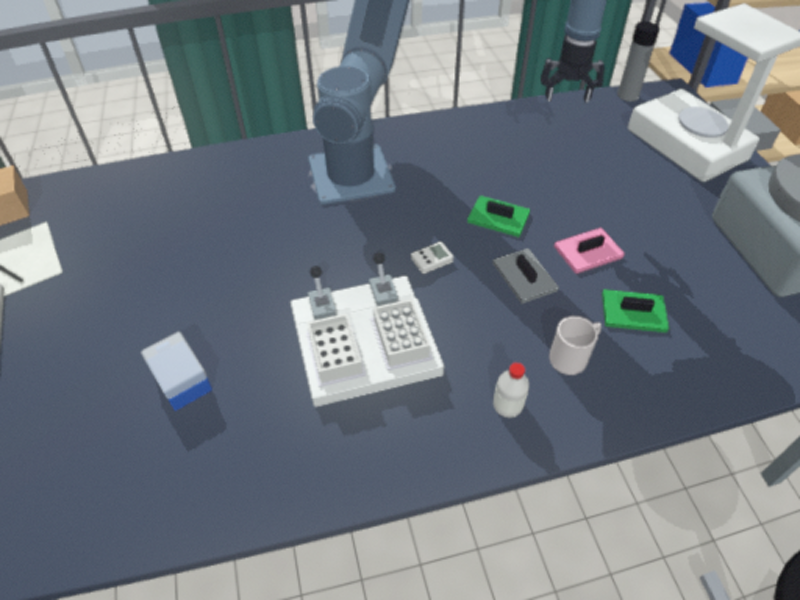

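View pics/top0.png

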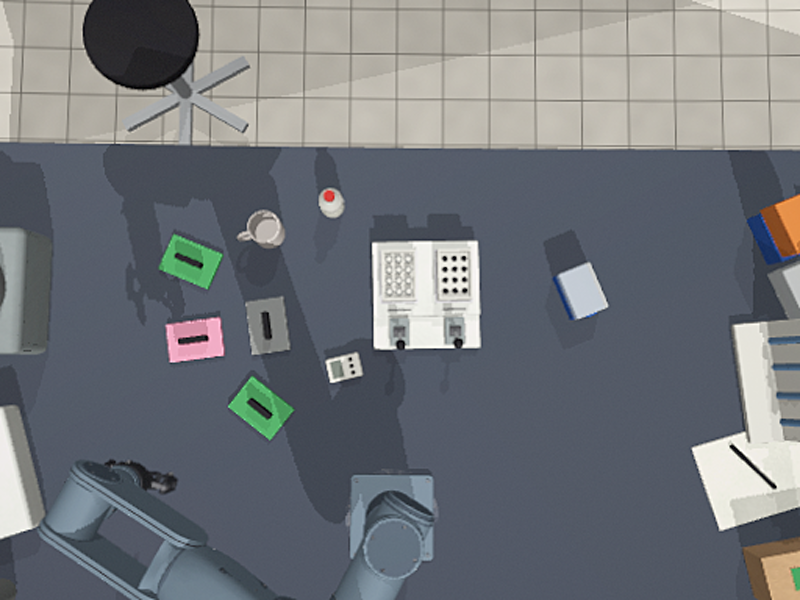

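Top view (800x600 pixels): the candidates are green (191,261), green (261,408), pink (195,340) and grey (267,325). Only the grey one fits the cover. The capped rack is at (398,275), the left bay, and the dark holes are at (455,275), the right bay. The scene view agrees: grey cover at (525,273), tubes at (402,330).

```bash
cat > meas.py <<'E'
from h import *
def rect(cam,mask,z,near=None):
    n,l,st,ce=cv2.connectedComponentsWithStats(mask.astype(np.uint8))
    out=[]
    for i in range(1,n):
        if st[i,4]<25: continue
        cs,_=cv2.findContours((l==i).astype(np.uint8),cv2.RETR_EXTERNAL,cv2.CHAIN_APPROX_NONE)
        w=onplane(cam,cs[0][:,0,:],z)[:,:2].astype(np.float32)*1000
        c,s,a=cv2.minAreaRect(w)
        v,u=np.nonzero(l==i); m=onplane(cam,np.c_[u,v],z)[:,:2].mean(0)*1000
        out.append((np.round(c,1).tolist(),np.round(s,1).tolist(),round(a,1),'mean',np.round(m,1).tolist(),'px',np.round(ce[i]).tolist(),int(st[i,4])))
    return out
if __name__=="__main__":
    for cam in("top","scene"):
        f=np.load(cam+"0.npz");p,d=f["p"],f["d"];W=cloud(cam,d);X,Y,Z=W[...,0],W[...,1],W[...,2]
        hsv=cv2.cvtColor(p,cv2.COLOR_RGB2HSV);S,V=hsv[...,1],hsv[...,2]
        roi=(X>.38)&(X<.62)&(Y>.22)&(Y<.46)
        print(cam,"bar");[print(' ',r) for r in rect(cam,roi&(V<45),.044)]
        print("cover");[print(' ',r) for r in rect(cam,roi&(S<50)&(V>60)&(V<140)|roi&(V<45)&(Z>.02),.014)]
        roi=(X>.35)&(X<.8)&(Y>-.22)&(Y<.2)
        print("dock");[print(' ',r) for r in rect(cam,roi&(V>150)&(S<60)&(Z>.01)&(Z<.2),.035)]
        print("racks");[print(' ',r) for r in rect(cam,roi&(Z>.058)&(Z<.1)&(X>.5),.08)]
        print("balls");[print(' ',r) for r in rect(cam,roi&(V<60)&(Z>.065),.1)]
    f=np.load("top0.npz")["p"]
    a=cv2.resize(f[140:250,130:320,::-1],None,fx=4,fy=4,interpolation=cv2.INTER_CUBIC);cv2.imwrite("pics/crop.png",a)
E
python3 meas.py
```

```text
top bar
  ([475.6, 317.3], [64.5, 14.0], 8.5, 'mean', [477.2, 317.6], 'px', [170.0, 208.0], 58)
cover
  ([499.1, 337.5], [236.0, 240.1], 0.6, 'mean', [511.3, 334.6], 'px', [168.0, 199.0], 2210)
  ([403.4, 254.6], [43.6, 71.6], 0.4, 'mean', [397.3, 248.1], 'px', [189.0, 228.0], 103)
dock
  ([784.5, 161.4], [57.0, 59.7], 7.1, 'mean', [783.1, 160.4], 'px', [212.0, 132.0], 163)
  ([557.4, -82.4], [272.0, 268.8], 1.6, 'mean', [560.9, -79.6], 'px', [271.0, 187.0], 4192)
  ([371.1, 123.8], [58.0, 82.2], 14.5, 'mean', [377.2, 118.2], 'px', [221.0, 233.0], 198)
racks
  ([776.1, 160.1], [47.6, 54.8], 0.6, 'mean', [775.1, 158.2], 'px', [211.0, 131.0], 101)
  ([606.1, -149.5], [125.1, 86.0], 0.5, 'mean', [605.0, -150.2], 'px', [290.0, 175.0], 708)
  ([601.0, -11.4], [125.0, 81.8], 0.5, 'mean', [601.1, -11.2], 'px', [254.0, 176.0], 715)
balls
  ([433.2, -156.7], [19.0, 19.1], 0.5, 'mean', [434.1, -157.5], 'px', [293.0, 219.0], 26)
  ([428.2, -17.7], [19.0, 15.2], 0.4, 'mean', [428.6, -17.4], 'px', [256.0, 220.0], 27)
scene bar
  ([487.9, 315.3], [74.6, 22.5], 8.6, 'mean', [489.4, 313.7], 'px', [336.0, 172.0], 75)
cover
  ([480.0, 319.7], [152.0, 108.0], 8.6, 'mean', [485.8, 316.7], 'px', [335.0, 177.0], 822)
dock
  ([391.3, 120.5], [65.0, 83.9], 10.2, 'mean', [395.5, 115.0], 'px', [275.0, 165.0], 193)
  ([548.0, -82.3], [325.1, 266.7], 1.4, 'mean', [581.7, -83.9], 'px', [233.0, 217.0], 5162)
  ([766.1, 150.9], [28.6, 78.4], 40.3, 'mean', [761.7, 156.3], 'px', [321.0, 246.0], 117)
racks
  ([608.9, -13.7], [140.2, 88.9], 1.5, 'mean', [610.7, -13.8], 'px', [256.0, 211.0], 979)
  ([614.1, -149.2], [141.7, 85.8], 1.4, 'mean', [615.1, -149.4], 'px', [214.0, 221.0], 1006)
  ([784.4, 142.3], [22.0, 63.3], 58.2, 'mean', [783.9, 140.9], 'px', [321.0, 245.0], 80)
balls
```

View pics/crop.png

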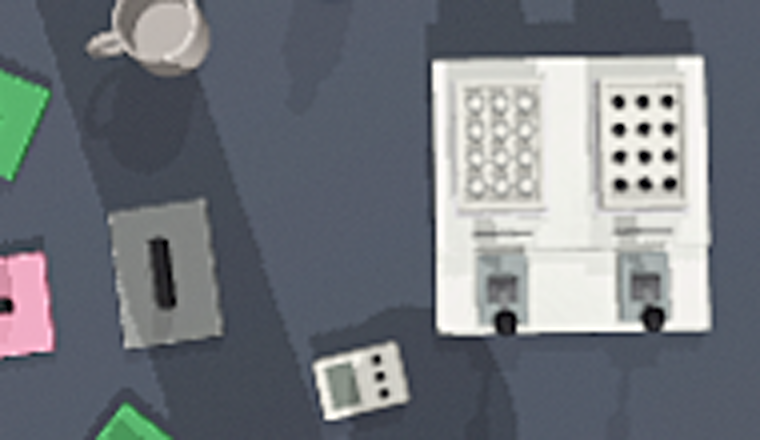

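The crop confirms it: grey cover with a black bar at (165,272), capped rack at (500,140) in the left bay. Rack measures about (0.601, -0.0115), yaw about 1.8°. I'll refine the cover and yaw, then compute the approach.

```bash
cat > go.py <<'E'
import sys
from h import *
from scipy.spatial.transform import Rotation as R
def go(x,y,z,yaw):  # yaw (deg) of object's x axis; tool y aligned with object's y
    s=bot.observe();q=s["tcp_rot"];M=R.from_quat([q[1],q[2],q[3],q[0]]).as_matrix()
    e=M.T@(np.array([x,y,z])-s["ee_pos"])*100
    cur=np.degrees(np.arctan2(M[1,1],M[0,1]))-90
    dy=(yaw-cur+90)%180-90
    print("t %.1f"%s["t"],"pos",np.round(s["ee_pos"],4),"yaw %.2f tilt %.4f"%(cur,M[2,2]),"w %.4f gf %.1f"%(s["gripper_width"],s["gripper_force"]),"F",np.round(s["wrist_force"],1))
    print("move cm: tx %.2f ty %.2f tz %.2f twist %.3f"%(*e,-np.radians(dy)))
if __name__=="__main__": go(*map(float,sys.argv[1:]))
E
python3 - <<'E'
from h import *; from meas import rect
for cam in("top","scene"):
    f=np.load(cam+"0.npz");p,d=f["p"],f["d"];W=cloud(cam,d);X,Y,Z=W[...,0],W[...,1],W[...,2]
    V=p.max(2)
    roi=(X>.39)&(X<.57)&(Y>.25)&(Y<.39)
    print(cam,"z top",np.median(Z[roi&(Z>.008)&(Z<.02)]))
    print(rect(cam,roi&(Z>.007),.014),rect(cam,roi&(Z>.03),.044))
    roi=(X>.5)&(X<.7)&(Y<.08)&(Y>-.25)
    h=roi&(V<70)&(Z>.055)
    n,l,st,ce=cv2.connectedComponentsWithStats(h.astype(np.uint8))
    c=onplane(cam,ce[1:][st[1:,4]>3],.065)[:,:2]*1000
    print("holes",len(c),c.mean(0),cv2.minAreaRect(c.astype(np.float32)))
E
python3 go.py .4755 .319 .12 8.6
```

```text
top z top 0.014647050880942869
[([476.4, 318.4], [145.2, 106.2], 9.6, 'mean', [475.7, 320.7], 'px', [171.0, 208.0], 828)] [([475.2, 319.8], [65.9, 18.2], 9.4, 'mean', [475.4, 320.2], 'px', [170.0, 208.0], 78)]
holes 12 [ 607.03650578 -152.80153924] ((606.8770141601562, -152.9501190185547), (81.76385498046875, 48.83972930908203), 1.0834555625915527)
scene z top 0.014290784703435588
[([479.1, 320.4], [144.2, 102.5], 8.8, 'mean', [480.0, 320.4], 'px', [336.0, 175.0], 796)] [([481.9, 317.7], [77.9, 24.2], 8.0, 'mean', [482.1, 318.5], 'px', [337.0, 170.0], 99)]
holes 0 [nan nan] ((0.0, 0.0), (0.0, 0.0), 0.0)
t 0.1 pos [0.1495 0.5288 0.2305] yaw -15.80 tilt -1.0000 w 0.0856 gf 0.0 F [-0.4 -0.7 -0.4]
move cm: tx -37.08 ty -11.29 tz 11.06 twist -0.426<stdin>:12: RuntimeWarning: Mean of empty slice.
  ret = um.true_divide(
```

```bash
python3 -m handwheel '[{"claw":-1,"tx":-3.7,"ty":-1.1,"tz":0},{"claw":-1,"tx":-3.7,"ty":-1.1},{"claw":-1,"tx":-3.7,"ty":-1.1},{"claw":-1,"tx":-3.7,"ty":-1.1},{"claw":-1,"tx":-3.7,"ty":-1.1}]'
python3 -m handwheel '[{"claw":-1,"tx":-3.7,"ty":-1.1},{"claw":-1,"tx":-3.7,"ty":-1.1},{"claw":-1,"tx":-3.7,"ty":-1.1},{"claw":-1,"tx":-3.7,"ty":-1.1},{"claw":-1,"tx":-3.7,"ty":-1.1}]'
python3 -m handwheel '[{"claw":-1,"tz":3,"twist":-0.14},{"claw":-1,"tz":3,"twist":-0.14},{"claw":-1,"tz":3,"twist":-0.14},{"claw":-1},{"claw":-1}]'
python3 go.py .4755 .320 .10 9
```

```text
t 0.1 pos [0.1495 0.5288 0.2305] yaw -15.80 tilt -1.0000 w 0.0856 gf 0.0 F [-0.4 -0.7 -0.4]
move cm: tx -37.05 ty -11.19 tz 13.06 twist -0.433invalid input
invalid input
invalid input
```

```bash
python3 -m handwheel '[{"claw":-1,"tx":-3.7,"ty":-1.1,"tz":0,"twist":0},{"claw":-1,"tx":-3.7,"ty":-1.1,"tz":0,"twist":0},{"claw":-1,"tx":-3.7,"ty":-1.1,"tz":0,"twist":0},{"claw":-1,"tx":-3.7,"ty":-1.1,"tz":0,"twist":0},{"claw":-1,"tx":-3.7,"ty":-1.1,"tz":0,"twist":0}]' && python3 go.py .4755 .320 .10 9
```

```text
t: 0.6
ee_pos: [0.3137, 0.4248, 0.2309]
tcp_rot: [-0.0, 0.137, 0.991, -0.0]
wrist_force: [0.8, 0.6, 0.2]
gripper_width: 0.0854
gripper_force: 0.0
t 0.6 pos [0.3137 0.4248 0.2309] yaw -15.79 tilt -1.0000 w 0.0854 gf 0.0 F [0.8 0.6 0.2]
move cm: tx -18.43 ty -5.67 tz 13.09 twist -0.433
```

```bash
python3 -m handwheel '[{"claw":-1,"tx":-3.7,"ty":-1.1,"tz":0,"twist":0},{"claw":-1,"tx":-3.7,"ty":-1.1,"tz":0,"twist":0},{"claw":-1,"tx":-3.7,"ty":-1.1,"tz":0,"twist":0},{"claw":-1,"tx":-3.7,"ty":-1.1,"tz":0,"twist":0},{"claw":-1,"tx":-3.7,"ty":-1.1,"tz":0,"twist":0}]' >/dev/null
python3 -m handwheel '[{"claw":-1,"tx":0,"ty":0,"tz":3,"twist":-0.145},{"claw":-1,"tx":0,"ty":0,"tz":3,"twist":-0.145},{"claw":-1,"tx":0,"ty":0,"tz":3,"twist":-0.143},{"claw":-1,"tx":0,"ty":0,"tz":3,"twist":0},{"claw":-1,"tx":0,"ty":0,"tz":0,"twist":0}]' >/dev/null
python3 go.py .4755 .320 .018 9
```

```text
t 1.6 pos [0.4726 0.321  0.1067] yaw 8.98 tilt -1.0000 w 0.0859 gf 0.0 F [-0.8  0.5  0.3]
move cm: tx -0.36 ty -0.13 tz 8.87 twist -0.000
```

```bash
python3 -m handwheel '[{"claw":-1,"tx":-0.3,"ty":-0.1,"tz":3,"twist":0},{"claw":-1,"tx":0,"ty":0,"tz":3,"twist":0},{"claw":-1,"tx":0,"ty":0,"tz":2,"twist":0},{"claw":-1,"tx":0,"ty":0,"tz":0.8,"twist":0},{"claw":-1,"tx":0,"ty":0,"tz":0,"twist":0}]' >/dev/null
python3 go.py .4755 .320 .018 9
python3 -m handwheel '[{"claw":1,"tx":0,"ty":0,"tz":0,"twist":0},{"claw":1,"tx":0,"ty":0,"tz":0,"twist":0},{"claw":1,"tx":0,"ty":0,"tz":0,"twist":0},{"claw":1,"tx":0,"ty":0,"tz":0,"twist":0},{"claw":1,"tx":0,"ty":0,"tz":0,"twist":0}]' 60 
python3 -m handwheel '[{"claw":1,"tx":0,"ty":0,"tz":0,"twist":0},{"claw":1,"tx":0,"ty":0,"tz":0,"twist":0},{"claw":1,"tx":0,"ty":0,"tz":0,"twist":0},{"claw":1,"tx":0,"ty":0,"tz":0,"twist":0},{"claw":1,"tx":0,"ty":0,"tz":0,"twist":0}]' 60
```

```text
t 2.1 pos [0.4788 0.3221 0.0233] yaw 9.00 tilt -1.0000 w 0.0850 gf 0.0 F [0.6 0.  1. ]
move cm: tx 0.36 ty -0.16 tz 0.53 twist -0.000
t: 2.6
ee_pos: [0.4793, 0.3223, 0.0241]
tcp_rot: [0.001, -0.079, 0.997, 0.0]
wrist_force: [2.0, 1.0, -0.3]
gripper_width: 0.0146
gripper_force: 58.9
t: 3.1
ee_pos: [0.4793, 0.3224, 0.024]
tcp_rot: [0.001, -0.079, 0.997, 0.0]
wrist_force: [-0.5, -0.8, 7.0]
gripper_width: 0.0144
gripper_force: 60.0
```

The grip is too near the bar's top (TCP at 24 mm, not 18). I'll reopen, lower and regrip.

```bash
python3 -m handwheel '[{"claw":-0.2,"tx":0,"ty":0,"tz":0,"twist":0},{"claw":-0.2,"tx":0,"ty":0,"tz":0,"twist":0},{"claw":-0.2,"tx":0.3,"ty":-0.1,"tz":0.3,"twist":0},{"claw":-0.2,"tx":0,"ty":0,"tz":0.3,"twist":0},{"claw":-0.2,"tx":0,"ty":0,"tz":0,"twist":0}]' 60 
python3 go.py .4755 .320 .018 9
```

```text
t: 3.6
ee_pos: [0.4754, 0.3203, 0.0165]
tcp_rot: [-0.001, -0.078, 0.997, -0.0]
wrist_force: [-0.1, 0.4, -0.4]
gripper_width: 0.0512
gripper_force: 0.0
t 3.6 pos [0.4754 0.3203 0.0165] yaw 9.00 tilt -1.0000 w 0.0512 gf 0.0 F [-0.1  0.4 -0.4]
move cm: tx -0.00 ty -0.03 tz -0.15 twist 0.000
```

```bash
python3 -m handwheel '[{"claw":0.3,"tx":0,"ty":0,"tz":-0.15,"twist":0},{"claw":1,"tx":0,"ty":0,"tz":0,"twist":0},{"claw":1,"tx":0,"ty":0,"tz":0,"twist":0},{"claw":1,"tx":0,"ty":0,"tz":0,"twist":0},{"claw":1,"tx":0,"ty":0,"tz":0,"twist":0}]' 60 
python3 go.py .4755 .320 .018 9
python3 -m handwheel '[{"claw":1,"tx":0,"ty":0,"tz":-1,"twist":0},{"claw":1,"tx":0,"ty":0,"tz":-2,"twist":0},{"claw":1,"tx":0,"ty":0,"tz":-4,"twist":0},{"claw":1,"tx":0,"ty":0,"tz":-4,"twist":0},{"claw":1,"tx":0,"ty":0,"tz":-4,"twist":0}]' 60
python3 -m handwheel '[{"claw":1,"tx":0,"ty":0,"tz":0,"twist":0.06},{"claw":1,"tx":0,"ty":0,"tz":0,"twist":0.065},{"claw":1,"tx":0,"ty":0,"tz":0,"twist":0}]' 60
python3 go.py .601 -.0115 .16 1.8
python3 - <<'E'
from h import *
p,d=bot.read_camera("scene");cv2.imwrite("pics/s1.png",cv2.resize(p[90:260,170:420,::-1],None,fx=3,fy=3,interpolation=cv2.INTER_CUBIC))
E
```

```text
t: 4.1
ee_pos: [0.4765, 0.3209, 0.0192]
tcp_rot: [0.0, -0.079, 0.997, 0.0]
wrist_force: [0.1, 0.2, 3.4]
gripper_width: 0.015
gripper_force: 59.0
t 4.1 pos [0.4765 0.3209 0.0192] yaw 9.01 tilt -1.0000 w 0.0150 gf 59.0 F [0.1 0.2 3.4]
move cm: tx 0.12 ty -0.07 tz 0.12 twist 0.000
t: 4.6
ee_pos: [0.4754, 0.3203, 0.1702]
tcp_rot: [-0.001, -0.079, 0.997, -0.0]
wrist_force: [0.0, 0.5, -1.7]
gripper_width: 0.0151
gripper_force: 58.5
t: 4.9
ee_pos: [0.4757, 0.3205, 0.1693]
tcp_rot: [-0.0, -0.016, 1.0, -0.0]
wrist_force: [-0.5, -0.2, -2.6]
gripper_width: 0.0148
gripper_force: 58.6
t 4.9 pos [0.4757 0.3205 0.1693] yaw 1.82 tilt -1.0000 w 0.0148 gf 58.6 F [-0.5 -0.2 -2.6]
move cm: tx -11.47 ty -33.58 tz 0.93 twist 0.000
```

View pics/s1.png

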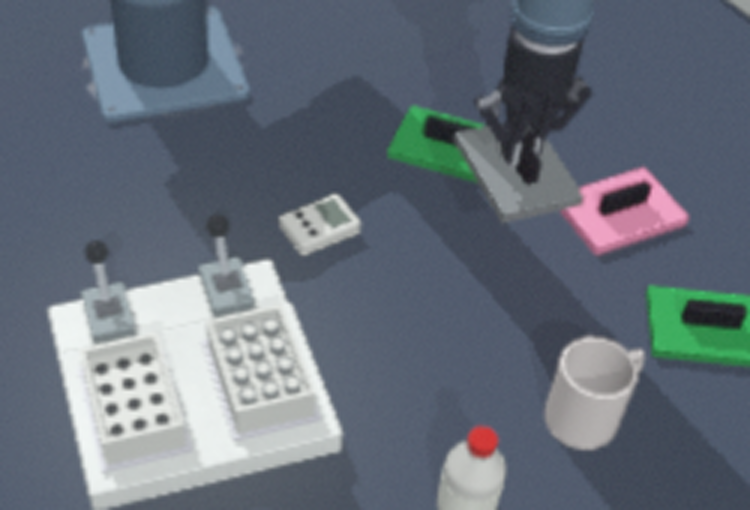

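The picture shows the grey cover held by its bar at about (520,165), clear of the pink and green ones; the rack with tubes is at (262,360). Now over the rack.

```bash
python3 -m handwheel '[{"claw":1,"tx":-0.6,"ty":-1.8,"tz":0,"twist":0},{"claw":1,"tx":-1.4,"ty":-4,"tz":0,"twist":0},{"claw":1,"tx":-1.4,"ty":-4,"tz":0,"twist":0},{"claw":1,"tx":-1.4,"ty":-4,"tz":0,"twist":0},{"claw":1,"tx":-1.4,"ty":-4,"tz":0,"twist":0}]' 60 >/dev/null
python3 -m handwheel '[{"claw":1,"tx":-1.4,"ty":-4,"tz":0,"twist":0},{"claw":1,"tx":-1.4,"ty":-4,"tz":0,"twist":0},{"claw":1,"tx":-1.4,"ty":-4,"tz":0,"twist":0},{"claw":1,"tx":-1,"ty":-3,"tz":0,"twist":0},{"claw":1,"tx":0,"ty":0,"tz":0,"twist":0}]' 60 >/dev/null
python3 go.py .601 -.0115 .13 1.8
cat > m2.py <<'E'
from h import *; from meas import rect
import sys
s=bot.observe();tz=s["ee_pos"][2];print(s["ee_pos"])
for cam in("scene","top"):
    p,d=bot.read_camera(cam);np.savez(f"{cam}1.npz",p=p,d=d);W=cloud(cam,d);X,Y,Z=W[...,0],W[...,1],W[...,2]
    x,y=s["ee_pos"][:2]; roi=(abs(X-x)<.1)&(abs(Y-y)<.075)
    zt=tz-.018+.014
    m=roi&(abs(Z-zt)<.006)
    P=W[m]; A=np.c_[P[:,0]-x,P[:,1]-y,np.ones(len(P))]; c=np.linalg.lstsq(A,P[:,2],rcond=None)[0]
    print(cam,len(P),"plane slopes,z",np.round(c,4),"exp z",round(zt,4))
    hsv=cv2.cvtColor(p,cv2.COLOR_RGB2HSV)
    big=roi&(Z>tz-.03)&(Z<zt+.035)
    n,l,st,ce=cv2.connectedComponentsWithStats(big.astype(np.uint8));k=1+np.argmax(st[1:,4])
    cs,_=cv2.findContours((l==k).astype(np.uint8),cv2.RETR_EXTERNAL,cv2.CHAIN_APPROX_NONE)
    print(rect(cam,(l==k),c[2]),"top only",rect(cam,m,c[2])[:2])
    cr=p[100:260,160:360,::-1] 
    cv2.imwrite(f"pics/{cam}_{sys.argv[1]}.png",cv2.resize(cr,None,fx=3.7,fy=3.7,interpolation=cv2.INTER_CUBIC))
E
python3 m2.py a
```

```text
t 6.0 pos [ 0.6018 -0.008   0.1682] yaw 1.69 tilt -1.0000 w 0.0148 gf 58.9 F [ 0.   0.4 -1.8]
move cm: tx 0.09 ty -0.34 tz 3.82 twist -0.002
[ 0.60177539 -0.00801504  0.16815071]
scene 758 plane slopes,z [-0.0025  0.0011  0.163 ] exp z 0.1642
[([607.6, -8.6], [143.0, 99.1], 1.3, 'mean', [622.6, -10.5], 'px', [258.0, 197.0], 991)] top only [([604.6, -8.4], [137.7, 97.7], 1.7, 'mean', [625.9, -11.4], 'px', [258.0, 198.0], 745)]
top 324 plane slopes,z [0.0096 0.0049 0.1646] exp z 0.1642
[([563.3, -5.9], [62.9, 92.3], 0.5, 'mean', [558.8, -3.4], 'px', [253.0, 185.0], 375)] top only [([563.3, -5.9], [62.9, 92.3], 0.5, 'mean', [558.4, -2.5], 'px', [253.0, 185.0], 324)]
```

View pics/scene_a.png

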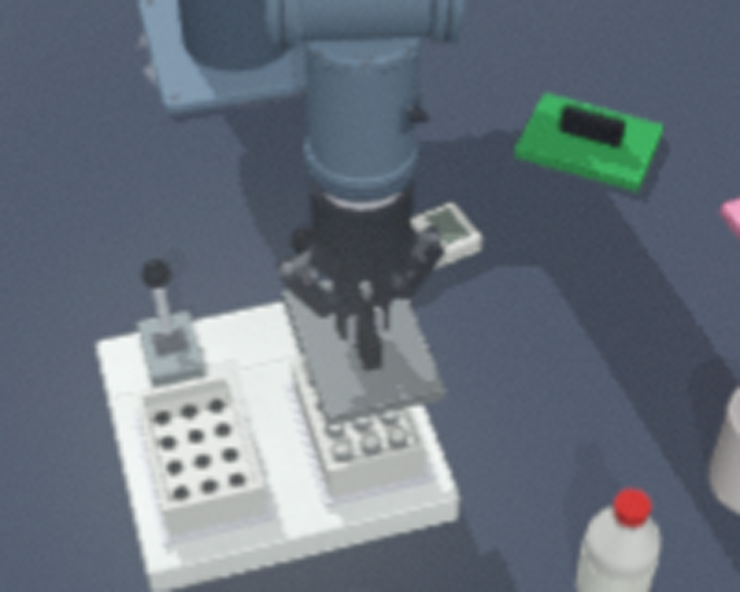

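The picture shows the cover held level over the left rack, with its edge at (385,410) and caps visible below it. I'll compare cover and rack edges in the same camera so the calibration bias cancels.

```bash
cat > m3.py <<'E'
from h import *
a=np.radians(1.8);Rm=np.array([[np.cos(a),np.sin(a)],[-np.sin(a),np.cos(a)]])
def edges(cam,f,zt,c,half,band=.006):
    f=np.load(f);p,d=f["p"],f["d"]; d=cv2.resize(d,None,fx=1,fy=1)
    W=cloud(cam,d); L=(W[...,:2]-c)@Rm.T
    m=(abs(L[...,0])<half[0]+.02)&(abs(L[...,1])<half[1]+.02)&(abs(W[...,2]-zt)<band)
    v,u=np.nonzero(m); w=(onplane(cam,np.c_[u,v],zt)[:,:2]-c)@Rm.T*1000
    out={}
    for ax in(0,1):
        o=w[:,1-ax]; key=np.round(o/4).astype(int)
        lo=[];hi=[]
        for k in np.unique(key):
            if abs(k*4)>half[1-ax]*1000-8: continue
            g=w[key==k,ax]; 
            lo.append((k*4,g.min()));hi.append((k*4,g.max()))
        for nm,e,sg in(("min",lo,-1),("max",hi,1)):
            e=np.array(e);k=np.abs(e[:,1]-sg*half[ax]*1000)<9; e=e[k]
            if len(e)<6: out["xy"[ax]+nm]=None;continue
            b=np.polyfit(e[:,0],e[:,1],1); r=e[:,1]-np.polyval(b,e[:,0]);e=e[abs(r)<4];b=np.polyfit(e[:,0],e[:,1],1)
            out["xy"[ax]+nm]=(round(e[:,1].mean()-sg*half[ax]*1000,1),round(np.degrees(b[0])*(1 if ax else -1),1),len(e))
    return out
for cam in("top","scene"):
    print(cam,"rack",edges(cam,cam+"0.npz",.080,np.array([.601,-.0115]),(.0625,.0425)))
    print(cam,"cover@TCP",edges(cam,cam+"1.npz",.1637,np.array([.6018,-.0080]),(.0685,.0485)))
E
python3 m3.py
```

```text
top rack {'xmin': (np.float64(2.4), np.float64(2.8), 16), 'xmax': (np.float64(-0.7), np.float64(-1.8), 17), 'ymin': (np.float64(2.4), np.float64(-0.4), 22), 'ymax': (np.float64(-1.7), np.float64(-0.7), 24)}
top cover@TCP {'xmin': (np.float64(-1.0), np.float64(0.3), 19), 'xmax': None, 'ymin': (np.float64(5.8), np.float64(0.1), 6), 'ymax': (np.float64(0.8), np.float64(-1.2), 15)}
scene rack {'xmin': (np.float64(1.9), np.float64(-0.1), 17), 'xmax': (np.float64(2.4), np.float64(-1.2), 17), 'ymin': (np.float64(0.4), np.float64(-0.4), 27), 'ymax': (np.float64(-2.1), np.float64(0.0), 27)}
scene cover@TCP {'xmin': None, 'xmax': (np.float64(1.7), np.float64(-0.8), 21), 'ymin': (np.float64(0.8), np.float64(0.0), 31), 'ymax': (np.float64(-1.6), np.float64(0.1), 23)}
```

```bash
python3 go.py .603 -.0123 .103 1.8
python3 -m handwheel '[{"claw":1,"tx":-0.1,"ty":-0.45,"tz":1,"twist":0},{"claw":1,"tx":0,"ty":0,"tz":2,"twist":0},{"claw":1,"tx":0,"ty":0,"tz":2,"twist":0},{"claw":1,"tx":0,"ty":0,"tz":1.2,"twist":0},{"claw":1,"tx":0,"ty":0,"tz":0,"twist":0}]' 60 >/dev/null
python3 go.py .603 -.0123 .103 1.8;python3 m2.py b
```

```text
t 6.0 pos [ 0.6002 -0.0042  0.168 ] yaw 1.80 tilt -1.0000 w 0.0149 gf 58.9 F [ 0.   0.3 -2.4]
move cm: tx -0.26 ty -0.82 tz 6.50 twist 0.000
t 6.5 pos [ 0.5999 -0.0067  0.1043] yaw 1.94 tilt -1.0000 w 0.0151 gf 58.9 F [-0.1 -0.8 -1.5]
move cm: tx -0.30 ty -0.57 tz 0.13 twist 0.002
[ 0.59985503 -0.00674374  0.10432937]
scene 693 plane slopes,z [-0.0056  0.0044  0.0992] exp z 0.1003
[([606.8, -8.3], [151.2, 100.1], 1.5, 'mean', [623.8, -10.0], 'px', [258.0, 210.0], 940)] top only [([601.3, -7.4], [140.3, 98.1], 1.5, 'mean', [625.0, -9.8], 'px', [258.0, 210.0], 680)]
top 270 plane slopes,z [-0.0135 -0.0076  0.1008] exp z 0.1003
[([563.7, -7.3], [61.5, 95.8], 0.5, 'mean', [559.6, -3.9], 'px', [253.0, 186.0], 343)] top only [([563.7, -7.3], [61.5, 95.8], 0.5, 'mean', [559.4, -3.1], 'px', [252.0, 186.0], 270)]
```

View pics/scene_b.png

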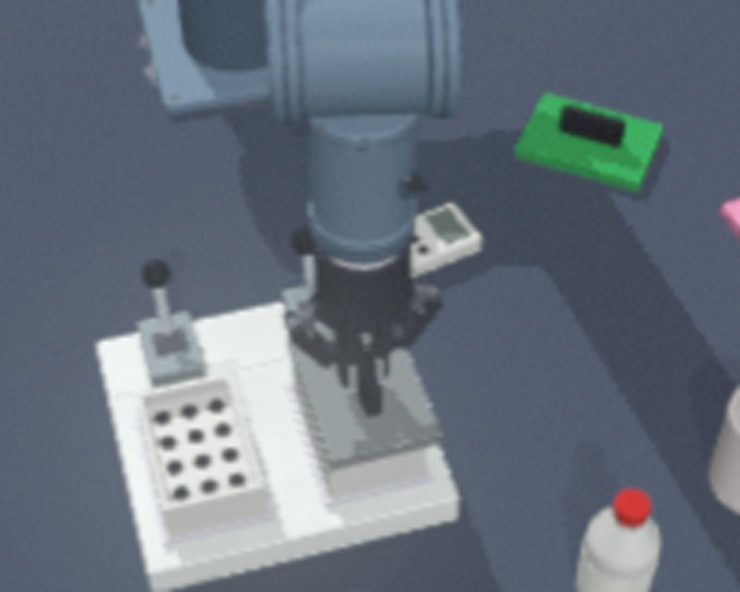

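```bash
sed -i 's/\.1637,np.array(\[.*\]),(.0685/.0998,bot.observe()["ee_pos"][:2],(.0685/' m3.py; python3 m3.py | grep -v rack; python3 go.py .602 -.0118 .103 1.8
```

```text
top cover@TCP {'xmin': (np.float64(-0.0), np.float64(-0.8), 17), 'xmax': None, 'ymin': (np.float64(5.0), np.float64(-4.8), 7), 'ymax': (np.float64(-0.1), np.float64(-1.3), 14)}
scene cover@TCP {'xmin': None, 'xmax': (np.float64(-0.6), np.float64(-0.0), 21), 'ymin': (np.float64(1.7), np.float64(0.3), 31), 'ymax': (np.float64(-1.2), np.float64(-0.8), 23)}
t 6.7 pos [ 0.6018 -0.0074  0.1069] yaw 1.90 tilt -1.0000 w 0.0153 gf 58.9 F [ 0.6  0.1 -2.6]
move cm: tx -0.01 ty -0.44 tz 0.39 twist 0.002
```

```bash
python3 -m handwheel '[{"claw":1,"tx":-0.1,"ty":-0.5,"tz":0,"twist":0},{"claw":1,"tx":0,"ty":0,"tz":0,"twist":0},{"claw":1,"tx":0,"ty":0,"tz":0,"twist":0},{"claw":1,"tx":0,"ty":0,"tz":0,"twist":0}]' 60 >/dev/null
python3 go.py .6025 -.0123 .103 1.8;python3 m2.py c|grep plane;sed -i 's/\.0998,/bot.observe()["ee_pos"][2]-.0045,/' m3.py; python3 m3.py;python3 go.py .6025 -.0123 .103 1.8
```

```text
t 7.0 pos [ 0.6032 -0.0131  0.1073] yaw 1.83 tilt -1.0000 w 0.0149 gf 59.0 F [-0.3 -0.6 -2.5]
move cm: tx 0.06 ty 0.08 tz 0.43 twist 0.001
scene 699 plane slopes,z [-0.0002 -0.0032  0.1022] exp z 0.1033
top 282 plane slopes,z [-0.0084 -0.0083  0.1029] exp z 0.1033
top rack {'xmin': (np.float64(2.4), np.float64(2.8), 16), 'xmax': (np.float64(-0.7), np.float64(-1.8), 17), 'ymin': (np.float64(2.4), np.float64(-0.4), 22), 'ymax': (np.float64(-1.7), np.float64(-0.7), 24)}
top cover@TCP {'xmin': (np.float64(1.7), np.float64(0.7), 19), 'xmax': None, 'ymin': (np.float64(6.0), np.float64(-5.5), 12), 'ymax': (np.float64(-1.7), np.float64(-1.0), 14)}
scene rack {'xmin': (np.float64(1.9), np.float64(-0.1), 17), 'xmax': (np.float64(2.4), np.float64(-1.2), 17), 'ymin': (np.float64(0.4), np.float64(-0.4), 27), 'ymax': (np.float64(-2.1), np.float64(0.0), 27)}
scene cover@TCP {'xmin': None, 'xmax': (np.float64(1.0), np.float64(-0.3), 21), 'ymin': (np.float64(0.9), np.float64(-0.1), 31), 'ymax': (np.float64(-1.6), np.float64(0.7), 23)}
t 7.2 pos [ 0.603  -0.013   0.1071] yaw 1.84 tilt -1.0000 w 0.0148 gf 58.9 F [ 0.5 -0.7 -1.1]
move cm: tx 0.05 ty 0.07 tz 0.41 twist 0.001
```

```bash
python3 -m handwheel '[{"claw":1,"tx":0.1,"ty":0.1,"tz":0,"twist":0},{"claw":1,"tx":0,"ty":0,"tz":0.4,"twist":0},{"claw":1,"tx":0,"ty":0,"tz":0.4,"twist":0},{"claw":1,"tx":0,"ty":0,"tz":0.2,"twist":0},{"claw":1,"tx":0,"ty":0,"tz":0,"twist":0}]' 60 >/dev/null
python3 go.py .602 -.0119 .0885 1.8
```

```text
t 7.7 pos [ 0.6015 -0.0119  0.0961] yaw 1.85 tilt -1.0000 w 0.0149 gf 58.9 F [ 1.1  0.9 -1. ]
move cm: tx -0.05 ty -0.00 tz 0.76 twist 0.001
```

Already below rim height with no contact force, so the skirt is over the rim. Continuing down.

```bash
python3 -m handwheel '[{"claw":1,"tx":0,"ty":0,"tz":0.3,"twist":0},{"claw":1,"tx":0,"ty":0,"tz":0.2,"twist":0},{"claw":1,"tx":0,"ty":0,"tz":0.1,"twist":0},{"claw":1,"tx":0,"ty":0,"tz":0,"twist":0}]' 60 >/dev/null
python3 go.py .602 -.0119 .0885 1.8
python3 -m handwheel '[{"claw":1,"tx":0,"ty":0,"tz":0.1,"twist":0},{"claw":1,"tx":0,"ty":0,"tz":0,"twist":0}]' 60 >/dev/null
python3 go.py .602 -.0119 .0885 1.8
python3 -m handwheel '[{"claw":1,"tx":0,"ty":0,"tz":0.1,"twist":0},{"claw":1,"tx":0,"ty":0,"tz":0,"twist":0}]' 60 >/dev/null
python3 go.py .602 -.0119 .0885 1.8
```

```text
t 8.1 pos [ 0.6018 -0.012   0.0906] yaw 1.84 tilt -1.0000 w 0.0151 gf 58.9 F [ 0.3  0.1 -1.5]
move cm: tx -0.02 ty 0.01 tz 0.21 twist 0.001
t 8.2 pos [ 0.6019 -0.012   0.0898] yaw 1.85 tilt -1.0000 w 0.0148 gf 58.9 F [-0.2  0.  -1.6]
move cm: tx -0.01 ty 0.01 tz 0.13 twist 0.001
t 8.4 pos [ 0.6021 -0.012   0.0892] yaw 1.85 tilt -1.0000 w 0.0149 gf 59.3 F [-0.7  0.5  1.6]
move cm: tx 0.01 ty 0.01 tz 0.07 twist 0.001
```

Contact at the expected height. Release gently and back up.

```bash
python3 -m handwheel '[{"claw":0.4,"tx":0,"ty":0,"tz":0,"twist":0},{"claw":0.2,"tx":0,"ty":0,"tz":0,"twist":0},{"claw":0,"tx":0,"ty":0,"tz":0,"twist":0},{"claw":-0.3,"tx":0,"ty":0,"tz":0,"twist":0},{"claw":-0.3,"tx":0,"ty":0,"tz":0,"twist":0}]' 
python3 -m handwheel '[{"claw":-0.3,"tx":0,"ty":0,"tz":-1,"twist":0},{"claw":-0.3,"tx":0,"ty":0,"tz":-3,"twist":0},{"claw":-0.3,"tx":0,"ty":0,"tz":-4,"twist":0},{"claw":-0.3,"tx":0,"ty":0,"tz":-4,"twist":0},{"claw":-0.3,"tx":0,"ty":0,"tz":0,"twist":0}]'
python3 - <<'E'
from h import *; from meas import rect
for cam in("scene","top"):
    p,d=bot.read_camera(cam);np.savez(f"{cam}2.npz",p=p,d=d);W=cloud(cam,d);X,Y,Z=W[...,0],W[...,1],W[...,2]
    m=(abs(X-.601)<.1)&(abs(Y+.0115)<.07)&(abs(Z-.084)<.007)
    P=W[m];A=np.c_[P[:,0]-.601,P[:,1]+.0115,np.ones(len(P))];c=np.linalg.lstsq(A,P[:,2],rcond=None)[0]
    print(cam,np.round(c,4),[r for r in rect(cam,m,.084) if r[-1]>100])
    V=p.max(2)
    print("dark>.085:",rect(cam,(V<70)&(Z>.075)&(X<.52)&(X>.38)&(Y>-.2)&(Y<.03)&(Z<.125),.103))
    cv2.imwrite(f"pics/{cam}_d.png",cv2.resize(p[100:260,160:360,::-1],None,fx=3.7,fy=3.7,interpolation=cv2.INTER_CUBIC))
E
python3 go.py .40 -.0155 .2 1.8
```

```text
t: 8.95
ee_pos: [0.6019, -0.012, 0.0888]
tcp_rot: [0.0, -0.016, 1.0, 0.0]
wrist_force: [0.6, -0.6, 0.1]
gripper_width: 0.055
gripper_force: 0.0
t: 9.45
ee_pos: [0.6055, -0.0126, 0.2164]
tcp_rot: [0.006, -0.016, 1.0, -0.001]
wrist_force: [0.8, 0.3, 0.4]
gripper_width: 0.0555
gripper_force: 0.0
scene [-0.0044  0.0059  0.084 ] [([604.1, -12.2], [142.5, 97.5], 1.7, 'mean', [608.2, -13.1], 'px', [256.0, 209.0], 970)]
dark>.085: []
top [0.0024 0.0091 0.085 ] [([575.1, -11.4], [81.6, 96.8], 0.5, 'mean', [567.3, -10.5], 'px', [254.0, 184.0], 383)]
dark>.085: [([434.0, -156.7], [18.6, 20.4], 63.5, 'mean', [434.4, -157.6], 'px', [293.0, 219.0], 26)]
t 9.6 pos [ 0.6026 -0.0121  0.2108] yaw 1.85 tilt -1.0000 w 0.0557 gf 0.0 F [-0.2 -0.  -1. ]
move cm: tx 20.26 ty 0.31 tz 1.01 twist 0.001
```

View pics/scene_d.png

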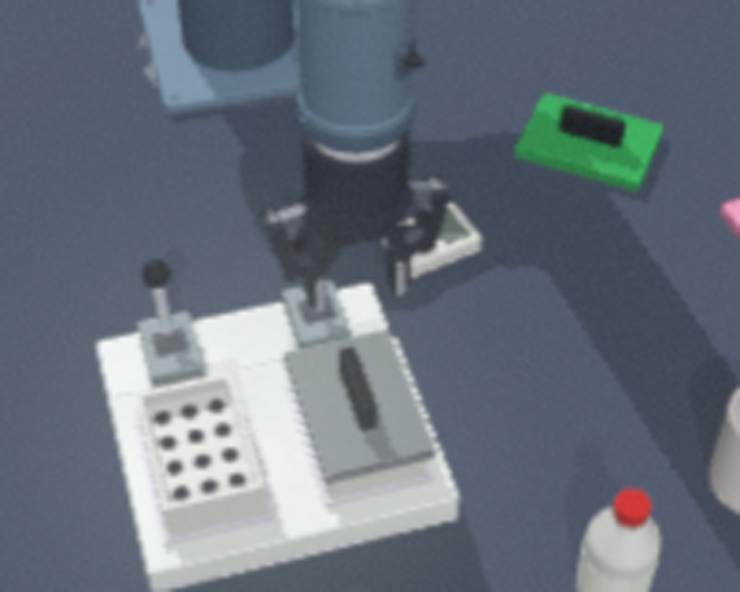

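The cover is seated and level: top at z 0.084 as expected, at about (355,405) in the picture; the left lever is partly hidden by the fingers. Next, behind the left lever's ball (off at about (0.428, -0.017)) with the fingers shut.

```bash
python3 -m handwheel '[{"claw":1,"tx":4.3,"ty":0,"tz":0,"twist":0},{"claw":1,"tx":4.3,"ty":0,"tz":0,"twist":0},{"claw":1,"tx":4.3,"ty":0.1,"tz":0,"twist":0},{"claw":1,"tx":4.3,"ty":0,"tz":0,"twist":0},{"claw":1,"tx":4.3,"ty":0,"tz":0,"twist":0}]' 30 >/dev/null
python3 -m handwheel '[{"claw":1,"tx":0,"ty":0,"tz":0,"twist":0},{"claw":1,"tx":0,"ty":0,"tz":0,"twist":0},{"claw":1,"tx":0,"ty":0,"tz":0,"twist":0}]' >/dev/null
python3 go.py .383 -.018 .097 1.8
python3 - <<'E'
from h import *; from meas import rect
p,d=bot.read_camera("scene");W=cloud("scene",d);X,Y,Z=W[...,0],W[...,1],W[...,2]
print(rect("scene",(p.max(2)<70)&(Z>.08)&(Z<.13)&(X<.52)&(X>.38)&(Y>-.2)&(Y<.03),.103))
E
```

```text
t 10.3 pos [ 0.3879 -0.0181  0.2087] yaw 1.84 tilt -1.0000 w -0.0003 gf 0.0 F [ 0.6  0.4 -0.2]
move cm: tx 0.49 ty 0.02 tz 11.17 twist 0.001
[([428.0, -14.6], [21.5, 21.8], 21.9, 'mean', [427.2, -14.1], 'px', [242.0, 165.0], 29)]
```

```bash
python3 -m handwheel '[{"claw":1,"tx":0.5,"ty":0.1,"tz":3,"twist":0},{"claw":1,"tx":0,"ty":0,"tz":3,"twist":0},{"claw":1,"tx":0,"ty":0,"tz":3,"twist":0},{"claw":1,"tx":0,"ty":0,"tz":2.1,"twist":0},{"claw":1,"tx":0,"ty":0,"tz":0,"twist":0}]' >/dev/null
python3 go.py .471 -.0155 .097 1.8
```

```text
t 10.9 pos [ 0.3806 -0.0164  0.0952] yaw 1.86 tilt -1.0000 w -0.0001 gf 0.0 F [ 0.8  1.1 -0.5]
move cm: tx -9.04 ty -0.20 tz -0.24 twist 0.001
```

```bash
python3 -m handwheel '[{"claw":1,"tx":-1.5,"ty":0,"tz":-0.2,"twist":0},{"claw":1,"tx":-1.5,"ty":0,"tz":0,"twist":0},{"claw":1,"tx":-1.5,"ty":0,"tz":0,"twist":0},{"claw":1,"tx":-1.5,"ty":0,"tz":0,"twist":0},{"claw":1,"tx":-1,"ty":0,"tz":0,"twist":0}]' | grep -E "pos|wrist"
python3 -m handwheel '[{"claw":1,"tx":-0.8,"ty":0,"tz":0,"twist":0},{"claw":1,"tx":-0.4,"ty":0,"tz":0,"twist":0},{"claw":1,"tx":0,"ty":0,"tz":0,"twist":0}]' | grep -E "pos|wrist"
python3 go.py .471 -.0155 .097 1.8
```

```text
ee_pos: [0.454, -0.015, 0.1007]
wrist_force: [-1.0, 0.2, 0.8]
ee_pos: [0.4644, -0.0144, 0.0999]
wrist_force: [-0.1, -0.3, -0.1]
t 11.7 pos [ 0.4644 -0.0144  0.0999] yaw 1.86 tilt -1.0000 w -0.0000 gf 0.0 F [-0.1 -0.3 -0.1]
move cm: tx -0.66 ty -0.13 tz 0.29 twist 0.001
```

Now small steps until the end stop shows in the wrist force.

```bash
for i in 1 ; do
python3 -m handwheel '[{"claw":1,"tx":-0.3,"ty":0,"tz":0,"twist":0},{"claw":1,"tx":0,"ty":0,"tz":0,"twist":0}]' | grep -E "pos|wrist"
python3 -m handwheel '[{"claw":1,"tx":-0.2,"ty":0,"tz":0,"twist":0},{"claw":1,"tx":0,"ty":0,"tz":0,"twist":0}]' | grep -E "pos|wrist"
python3 -m handwheel '[{"claw":1,"tx":-0.2,"ty":0,"tz":0,"twist":0},{"claw":1,"tx":0,"ty":0,"tz":0,"twist":0}]' | grep -E "pos|wrist"
done
python3 - <<'E'
from h import *; from meas import rect
p,d=bot.read_camera("scene");W=cloud("scene",d);X,Y,Z=W[...,0],W[...,1],W[...,2]
print(rect("scene",(p.max(2)<70)&(Z>.08)&(Z<.13)&(X<.54)&(X>.38)&(Y>-.2)&(Y<.03),.103))
cv2.imwrite("pics/e.png",cv2.resize(p[130:230,190:310,::-1],None,fx=5,fy=5,interpolation=cv2.INTER_CUBIC))
E
```

```text
ee_pos: [0.4668, -0.0142, 0.0998]
wrist_force: [0.3, -0.8, 0.2]
ee_pos: [0.4688, -0.0142, 0.0998]
wrist_force: [0.1, 0.3, -1.1]
ee_pos: [0.471, -0.0142, 0.0998]
wrist_force: [-0.9, 0.1, -0.6]
[]
```

View pics/e.png

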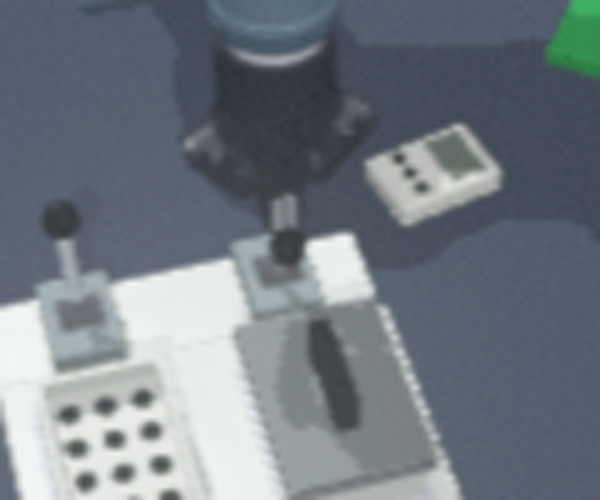

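The left ball has moved forward to (288,245), hidden-stem view, and the right lever is still off at (60,218). No stop force yet, so I'll keep pushing.

```bash
python3 -c "
from h import *
print(onplane('scene',[[247.2,178.6]],.105))"
python3 -m handwheel '[{"claw":1,"tx":-0.3,"ty":0,"tz":0,"twist":0},{"claw":1,"tx":0,"ty":0,"tz":0,"twist":0}]' | grep -E "pos|wrist"
python3 -m handwheel '[{"claw":1,"tx":-0.3,"ty":0,"tz":0,"twist":0},{"claw":1,"tx":0,"ty":0,"tz":0,"twist":0}]' | grep -E "pos|wrist"
python3 -m handwheel '[{"claw":1,"tx":-0.2,"ty":0,"tz":0,"twist":0},{"claw":1,"tx":0,"ty":0,"tz":0,"twist":0}]' | grep -E "pos|wrist"
```

```text
[[ 0.49373192 -0.01287797  0.105     ]]
ee_pos: [0.472, -0.014, 0.0995]
wrist_force: [-7.2, -1.2, 3.6]
ee_pos: [0.4724, -0.0139, 0.0993]
wrist_force: [-14.1, -2.9, 9.8]
ee_pos: [0.4726, -0.0138, 0.0992]
wrist_force: [-19.9, -3.6, 14.0]
```

End stop reached. Back off, retreat, check.

```bash
python3 -m handwheel '[{"claw":1,"tx":1.5,"ty":0,"tz":0,"twist":0},{"claw":1,"tx":3,"ty":0,"tz":0,"twist":0},{"claw":1,"tx":4,"ty":0,"tz":-3,"twist":0},{"claw":1,"tx":2,"ty":0,"tz":-4,"twist":0},{"claw":1,"tx":0,"ty":0,"tz":-4,"twist":0}]' | grep -E "pos|wrist"
python3 - <<'E'
from h import *; from meas import rect
for cam in("scene","top"):
    p,d=bot.read_camera(cam);W=cloud(cam,d);X,Y,Z=W[...,0],W[...,1],W[...,2]
    print(cam,rect(cam,(p.max(2)<75)&(Z>.08)&(Z<.13)&(X<.53)&(X>.4)&(Y>-.2)&(Y<.03),.103))
    m=(abs(X-.601)<.1)&(abs(Y+.0115)<.07)&(abs(Z-.084)<.007);print([r for r in rect(cam,m,.084) if r[-1]>100])
    if cam=="scene": cv2.imwrite("pics/f.png",cv2.resize(p[100:260,160:360,::-1],None,fx=3.7,fy=3.7,interpolation=cv2.INTER_CUBIC))
print(bot.observe()["t"])
E
```

```text
ee_pos: [0.371, -0.0167, 0.2106]
wrist_force: [2.3, 0.2, 0.1]
scene [([431.4, -153.4], [20.1, 23.1], 80.9, 'mean', [431.8, -154.3], 'px', [202.0, 174.0], 32), ([494.0, -12.9], [14.6, 26.6], 65.5, 'mean', [495.2, -12.9], 'px', [247.0, 179.0], 27)]
[([605.1, -12.1], [144.5, 97.5], 1.7, 'mean', [608.4, -13.3], 'px', [256.0, 210.0], 965)]
top [([496.6, -15.3], [19.1, 19.1], 0.4, 'mean', [496.9, -15.8], 'px', [256.0, 202.0], 27), ([434.0, -156.7], [18.6, 20.4], 63.5, 'mean', [434.3, -157.1], 'px', [293.0, 219.0], 28)]
[([602.5, -11.2], [136.4, 96.8], 0.5, 'mean', [600.2, -11.2], 'px', [254.0, 176.0], 722)]
13.55
```

View pics/f.png

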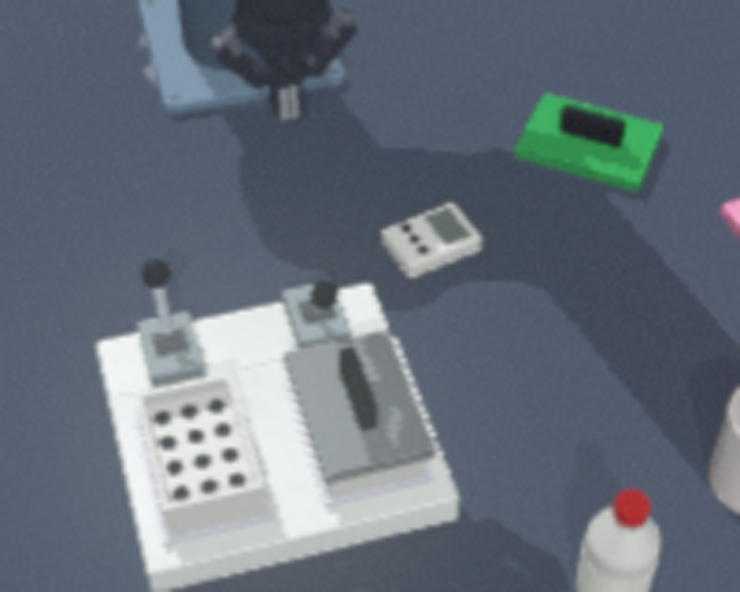

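The picture shows the cover seated at (360,405), the left lever on at (323,293), the right lever off at (156,272), and the gripper clear of everything.

```bash
python3 -c "
from bench import bot
print(bot.finish_job())"
```

```text
the job is handed in; nothing more can be done
None
```

The job is handed in: the grey cover is seated level on the tube rack in the left bay, that bay's lever is fully on against its stop, and the right lever is still off, at about 13.6 s of the 48 s allowed.

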